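# Arm the guarded toggle of the ioniser supply

## Task

Arm the supply box that has the round dome lens beside its switch: with closed fingers swing the black hinged guard up from its front lip, keep it up with the back of the fingers while the fingertips push the toggle under it all the way over towards the hinge, then draw back and let the guard drop fully shut over the switched toggle. Push gently, pick nothing up, and leave the box with the ribs and the loose things around alone.

Things in the scene. Friction and masses are not known exactly. Their poses are not given: they have to be found in the camera images.
- lens_box: The box to be armed: grey, 120 (x) x 100 (y) mm, fixed; flat deck on top at z = 34 mm. Origin: centre of its underside; z up, +x from the guard's lip to its hinge, roughly away from the robot (yaw within 0.3 rad). On the deck at y = -32 mm a round grey dome lens, 29 mm across, 10 mm high; at y = +16 mm the guarded switch. A cable gland sticks out 11 mm from the +x end.
- lens_box_pivot (a point): Pivot of the lens box's toggle, at deck height (34 mm above the table), x = 0, y = +16 mm in the box's frame. The toggle is a round steel bat, 30 mm long, 7 mm thick at the root, 10 mm near the tip. Tip 12 mm to the box's -x of the pivot when off, 12 mm to +x when on, 27 mm above the deck. The nut round its root is 6 mm high, 22 mm across.
- lens_box_toggle (a joint): Toggle of the lens box, rad: 0 = off, leaning 0.42 rad from upright to the box's -x; 0.84 = fully on, leaning as far to +x, against a stop. It stays where it is left; about 1.5 N at its tip moves it.
- lens_box_guard (a joint): Guard of the lens box, rad: 0 = shut, grows as it swings up and back, to 1.6. Black cover hinged along the box's y at x = +28 mm, 6 mm above the deck; open in front. Top plate from x = +28 to -18 mm, its underside 32 mm above the deck; cheeks 3 mm thick, 52 mm apart inside, from x = +31 to -11 mm. A light spring (about 1 N at the lip) shuts it from any angle when let go.
- lens_box_lip (a point): Centre of the 5 mm thick rounded upper edge of that guard's lip; moves with the guard. Shut: x = -25, y = +16 mm, 62 mm above the deck. The lip, 58 mm wide, stands up from the top plate's front edge, leaning 0.26 rad forward. Closed fingers tilted about 10 to 40 degrees (tips ahead to +x) and pushed to +x against this edge swing the guard up; upright ones usually do so too.
- rib_box: The other box, to be left alone: the same in size, guard and toggle, but with a row of five low grey ribs (6 mm high) in place of the dome lens. Either box may stand on the left or the right. Origin and axes as the lens box's.
- rib_box_toggle (a joint): Toggle of the ribbed box, values as the other's; it must stay off.
- rib_box_guard (a joint): Guard of the ribbed box, values as the other's; it must stay shut.
- small_vial: Loose clear vial with a white cap, 20 mm across, 40 mm high, standing between the boxes. Origin: centre of its underside.
- eye_loupe: Loose black eye loupe, 36 mm across and high, standing on the robot's side of the boxes. Origin: centre of its underside.
- sample_dish: Loose closed clear dish, 60 mm across, 16 mm high, behind the boxes. Origin: centre of its underside.

How it is judged:
On the way, in this order (a step that is already met when the one before it is completed fails the run):
1. the lens box's guard is swung up while its toggle is still off (value of joint lens_box_guard above 0.15 rad and value of joint lens_box_toggle below 0.4 rad), for 0.1 s.
2. the toggle is pushed over under the raised guard (value of joint lens_box_toggle above 0.7 rad and value of joint lens_box_guard above 0.12 rad), for 0.1 s.
At the end, for the whole second after the job is handed in: The lens box's toggle is on (over 0.7 of its 0.84 rad) and its guard is shut again (under 0.06 rad); the ribbed box is shut and off; the vial, loupe and dish are within 20 mm of where they stood (value of joint lens_box_toggle above 0.7 rad and value of joint each of lens_box_guard, rib_box_guard below 0.06 rad and value of joint rib_box_toggle below 0.2 rad and distance of each of small_vial, eye_loupe, sample_dish from where it was at the start of the episode below 0.02 m); the robot touches nothing.
It fails at once if the ribbed box's guard is opened or its toggle moved (value of joint rib_box_guard above 0.15 rad or value of joint rib_box_toggle above 0.2 rad).
It fails at once if a loose thing is knocked away, lifted or tipped (distance of any of small_vial, eye_loupe, sample_dish from where it was at the start of the episode above 0.02 m or angle between small_vial's own z axis and vertical above 0.4 rad).
It fails at once if the guard, the toggle or the box is pressed or pinched with more than 30 N (contact force between the fingers and lens_box above 30 N).
It also fails if it takes over 48 s, if anything falls off the work surface, if the arm or the gripper's body presses on something with over 40 N, if the wrist force passes 120 N, or if a joint passes its speed limit or range.

## Robot

A 7-joint arm with a two-finger parallel gripper is mounted at the origin on a cart in front of the work surface, level with it; the furniture and walls round the work are solid. World frame = base frame: x ahead of the robot, y to its left, z up, the work surface at z = 0. Lengths are in m, angles in rad, forces in N, time in s.
With the tool pointing down it reaches from about 0.425 to 0.875 m from the base axis. Payload 4.7 kg.
Tool frame: the origin (TCP) lies midway between the tips of the shut fingers; the grasp point (between the pads) lies 19 mm behind it; y points along the fingers, z is the direction in which the jaws open and shut, and the axes are right-handed (so a half turn about y gives the same grasp; the last joint's range is limited). The gripper opens to 85 mm and grips with 20 to 120 N. Pads are 22 mm wide; open, the fingers measure 114 mm over their backs; the gripper's body (76 mm by 85 mm) begins 54 mm behind the grasp point. The pads swing forward as they close: fully open they stand 13 mm farther back than shut.
Start: joints at [-1.248, 0.321, -0.07, 1.45, 0.023, 1.371, -0.057], TCP at [0.198, 0.619, 0.231] pointing down, gripper open.
Joint ranges: [-2.86, 2.86], [-0.3, 2.09], [-1.38, 1.24], [0.06, 2.45], [-1.56, 4.7], [0.09, 2.05], [-2.69, 2.69]. Speed limits (rad/s): [2.57, 2.57, 3.14, 3.14, 3.14, 3.14, 3.14].

## Interface

Orientations are given as a unit quaternion [w, x, y, z].
In Python, from workcell import r gives the robot as it stands. The module is installed in compiled form; this text tells all that it offers.
- The arm moves only by the tool drive_tool, never from a script. Its argument "deltas" is a list of rows, each an object of numbers: "x", "y", "z": the shift along the tool's x, y, z in m; "yaw": the turn about the tool's y in units of 5 degrees (1.0 is 5 degrees). A call has 1 to 20 rows; each row shifts and turns the pose as measured when the row begins, along the tool's axes as they then stand; what a row does not reach is not made up. A row lasts 1/12 s, in which the tool goes at most 41.7 mm and 7.16 degrees, less where a joint would pass 70% of its speed; a pose out of reach is approached as far as the arm can. A call with a gripper value outside its range is refused whole. "gripper" is the finger opening in m, from 0 to 0.0854, set as the call begins (left out, the last holds). The fingers move at their own pace and stop on an object; "newtons" is the grip in N (left out, the last holds). Time passes only in rows, so rows that do not move let the fingers close. It gives the time, the measured TCP pose, the force and the opening at its end, in the units of the state.
- r.state(): the state, without advancing time (a new reading comes with each control period).
- r.snapshot(name): name is "side" or "top"; returns the picture (420x560x3 uint8, blue, green, red); there is no depth.
- r.camera_params(name): a dict with "camera_matrix" (3x3 intrinsics, pixels), "extrinsics" (4x4, takes a point from camera to world coordinates). Camera axes: x right, y down, z forward; pixel columns grow to the right and rows downward; lengths in m; the calibration is good to about 2 mm. A picture is of the moment at which its call begins. camera_params takes no time and is no camera call.
- r.finish_job(): hands the job in, once; it reports no verdict.
Trained networks look in the newest picture that a camera, given by its name, has taken for a name from the list of things; names that differ only in an ending like _2 or _b are one class to them, and where a whole thing is asked for, a point or a joint stands for the part that bears it (a point fixed in the world has none). Each returns a list of dicts, best first, with "score" (0 to 1); they miss things now and then, are a little off and sometimes report something else, mostly with a low value. They report only what shows in the picture. A call takes as long as a camera call.
- r.outline_of(camera, thing): "mask" (420x560 bool, what is visible of it) and "box" ([left, top, right, bottom] in pixels, round what is visible of it).
The state is a dict: "time_s": time; "joint_pos": joint angles; "joint_velocities": joint speeds; "tau": joint torques, N m; "eef_pos": TCP position; "tcp_rot": TCP orientation; "force": force on the tool from outside, world axes, zero at the start; "torque": the same for the moment, N m; "width": finger opening in m.
Only numpy, scipy, OpenCV 4.12 (cv2) and the standard library are available. Lean on these libraries where they do the work, as an engineer would, in place of code of your own. Each camera call takes 0.05 s, during which the arm holds its last target.

## Working session

There is one attempt and no reset: what is moved stays moved. The work goes in short steps, Python scripts to look and compute and a tool call to move; the robot and the scene stay as the last step left them, time stands still between calls to the robot, and variables do not carry over. Pictures are saved under pics/ and viewed, and the job is handed in when it is done.

Besides the shell and the picture viewer there is one more tool, called after "Call:" in YAML: its name, and indented under it one key for each argument. drive_tool: Moves the arm, as the interface text tells. Its arguments: {"type":"object","properties":{"deltas":{"type":"array","items":{"type":"object","properties":{"x":{"type":"number"},"y":{"type":"number"},"z":{"type":"number"},"yaw":{"type":"number"}}}},"gripper":{"type":"number"},"newtons":{"type":"number"}},"required":["deltas"]}

```bash
mkdir -p pics; python3 - <<'E'
from workcell import r
import cv2,numpy as np
print(r.state())
for c in("side","top"):
    im=r.snapshot(c); cv2.imwrite(f"pics/{c}0.png",im)
    p=r.camera_params(c); print(c,np.round(p["camera_matrix"],2).tolist(),np.round(p["extrinsics"],4).tolist())
    for t in("lens_box","rib_box","lens_box_pivot","lens_box_lip","lens_box_guard","rib_box_guard","small_vial","eye_loupe","sample_dish"):
        print(t,[(round(d["score"],2),[int(v) for v in d["box"]]) for d in r.outline_of(c,t)])
E
```

```text
{'time_s': 0.0, 'joint_pos': array([-1.24791386,  0.3218338 , -0.07008203,  1.45168472,  0.02261234,
        1.37079229, -0.05694271]), 'joint_velocities': array([ 0.00038523,  0.00033078,  0.00105484,  0.00026554,  0.00156639,
        0.00047962, -0.00076532]), 'tau': array([-6.08172504e-04, -4.93589258e+01, -3.82464090e-01, -3.14323747e+01,
        1.29056600e-02,  1.15753891e-02, -1.42547947e-05]), 'eef_pos': array([0.19742266, 0.61872572, 0.23021159]), 'tcp_rot': array([-0.69801542,  0.69937458, -0.10880788,  0.10867621]), 'force': array([ 0.45167889,  0.48952896, -0.46287666]), 'torque': array([-0.01949703, -0.06554467,  0.00116739]), 'width': 0.08497186654709374}
side [[545.91, 0.0, 278.23], [0.0, 545.91, 200.33], [0.0, 0.0, 1.0]] [[-0.9584, -0.178, 0.2231, 0.3618], [-0.2852, 0.564, -0.775, 0.5131], [0.0121, -0.8064, -0.5913, 0.6407], [0.0, 0.0, 0.0, 1.0]]
lens_box [(0.88, [215, 244, 297, 301])]
rib_box [(0.89, [269, 163, 333, 226]), (0.74, [217, 246, 296, 301])]
lens_box_pivot [(0.62, [214, 243, 295, 299])]
lens_box_lip []
lens_box_guard []
rib_box_guard [(0.84, [280, 165, 318, 209])]
small_vial [(0.64, [281, 217, 289, 242])]
eye_loupe [(0.76, [348, 210, 367, 234])]
sample_dish [(0.8, [179, 193, 214, 216])]
top [[484.27, 0.0, 291.47], [0.0, 484.27, 211.96], [0.0, 0.0, 1.0]] [[-0.0081, -0.9957, 0.0919, 0.4983], [-0.9999, 0.007, -0.0127, -0.2099], [0.012, -0.092, -0.9957, 0.9956], [0.0, 0.0, 0.0, 1.0]]
lens_box [(0.82, [200, 180, 265, 250])]
rib_box [(0.96, [306, 196, 371, 262])]
lens_box_pivot [(0.75, [206, 184, 263, 252])]
lens_box_lip [(0.72, [204, 200, 241, 235])]
lens_box_guard [(0.96, [203, 200, 239, 231])]
rib_box_guard [(0.76, [315, 212, 348, 248]), (0.44, [203, 180, 264, 253]), (0.26, [206, 200, 240, 233])]
small_vial [(0.49, [291, 222, 297, 229])]
eye_loupe [(0.75, [314, 273, 334, 299]), (0.61, [286, 221, 297, 228])]
sample_dish [(0.97, [292, 119, 323, 149])]
```

```bash
python3 - <<'E'
import cv2
a=cv2.imread("pics/side0.png");b=cv2.imread("pics/top0.png")
cv2.imwrite("pics/s1.png",cv2.resize(a[150:320,170:390],None,fx=3.5,fy=3.5,interpolation=cv2.INTER_CUBIC))
cv2.imwrite("pics/t1.png",cv2.resize(b[110:310,180:400],None,fx=3,fy=3,interpolation=cv2.INTER_CUBIC))
E
```

```text
(no output)
```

View pics/s1.png

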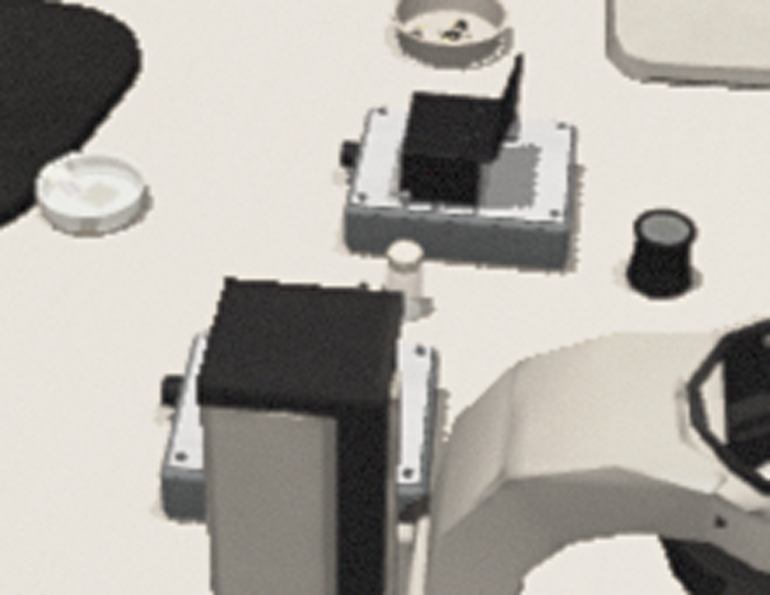

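View pics/t1.png

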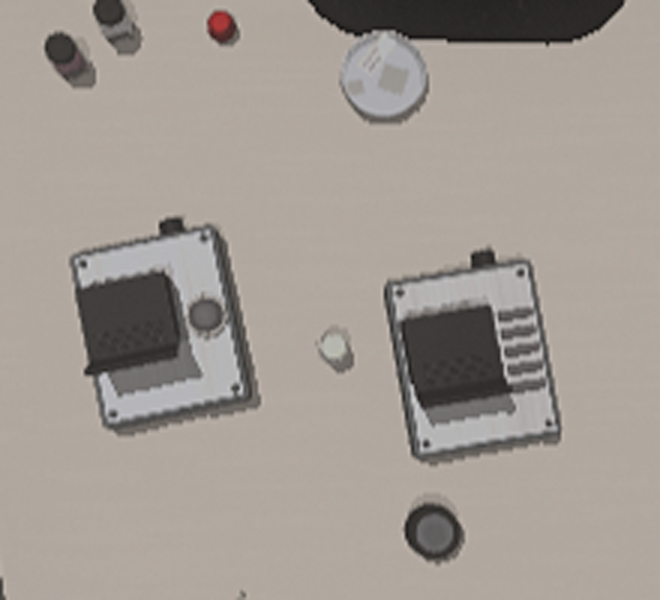

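View pics/top0.png

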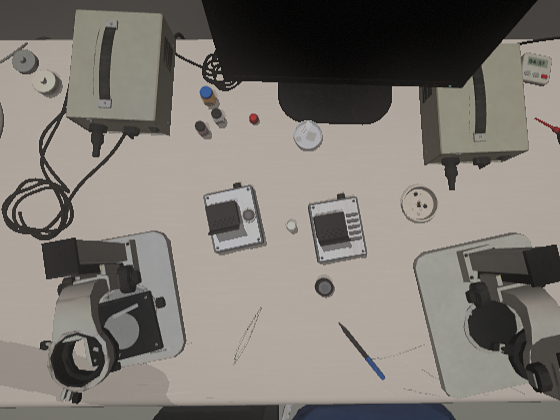

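View pics/side0.png

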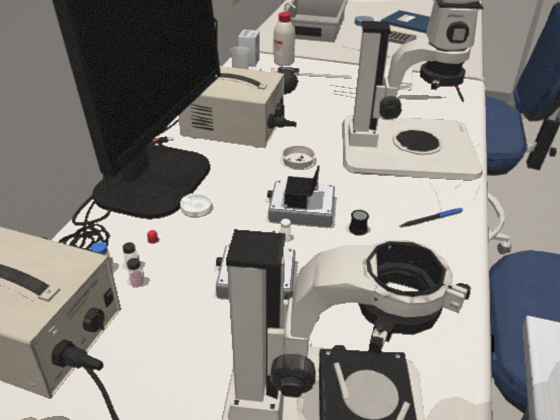

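The picture shows the lens box on the left (round dome at crop (206,314)), with its guard shut. The ribbed box is on the right. In the side view the microscope pillar hides most of the lens box.

```bash
cat > h.py <<'E'
import numpy as np
from workcell import r
from scipy.spatial.transform import Rotation as R
def ray(c,u,v):
    p=r.camera_params(c);K=np.array(p["camera_matrix"]);E=np.array(p["extrinsics"])
    d=E[:3,:3]@np.linalg.inv(K)@[u,v,1];return E[:3,3],d
def onz(c,u,v,z):
    o,d=ray(c,u,v);return o+d*(z-o[2])/d[2]
def proj(c,P):
    p=r.camera_params(c);K=np.array(p["camera_matrix"]);E=np.array(p["extrinsics"])
    q=(np.atleast_2d(P)-E[:3,3])@E[:3,:3];q=q@K.T;return q[:,:2]/q[:,2:]
def rot(): 
    q=r.state()["tcp_rot"];return R.from_quat([q[1],q[2],q[3],q[0]]).as_matrix()
E
python3 - <<'E'
from h import *
print(np.round(rot(),3))
S=[(83,265),(205,238),(236,390),(113,413)]  # TL TR BR BL
W=np.array([onz("top",180+u/3,110+v/3,.034) for u,v in S]);print(W.round(4))
c=W.mean(0);fx=(W[0]-W[3]+W[1]-W[2]);yaw=np.arctan2(fx[1],fx[0]);fy=(W[0]-W[1]+W[3]-W[2]);print(c,yaw,np.arctan2(-fy[0],fy[1]), np.linalg.norm(fx)/2,np.linalg.norm(fy)/2)
def w(x,y,z): return c*[1,1,0]+[np.cos(yaw)*x-np.sin(yaw)*y,np.sin(yaw)*x+np.cos(yaw)*y,z]
for n,p in dict(lens=(0,-.032,.044),lipL=(-.025,.045,.096),lipR=(-.025,-.013,.096),TL=(.06,.05,.034),TR=(.06,-.05,.034),BR=(-.06,-.05,.034),BL=(-.06,.05,.034)).items():
    print(n,((proj("top",w(*p))[0]-[180,110])*3).round(0))
print("pivot",w(0,.016,.034))
# microscope pillar top triangulation
for a,b in [((45,258),(258,232)),((75,240),(232,262)),((60,258),(258,250))]:
    o1,d1=ray("top",*a);o2,d2=ray("side",*b)
    A=np.stack([d1,-d2],1);t=np.linalg.lstsq(A,o2-o1,rcond=None)[0];print((o1+d1*t[0]).round(3),(o2+d2*t[1]).round(3))
E
```

```text
[[ 0.953  0.     0.304]
 [-0.304  0.     0.953]
 [ 0.    -1.     0.   ]]
[[ 0.6155 -0.0551  0.034 ]
 [ 0.6331 -0.1362  0.034 ]
 [ 0.5317 -0.1567  0.034 ]
 [ 0.5172 -0.0756  0.034 ]]
[ 0.57436672 -0.10591844  0.034     ] 0.20224271363457108 0.1955698467782533 0.10196661717938 0.08262052463279611
lens [205. 315.]
lipL [ 85. 373.]
lipR [177. 353.]
TL [ 68. 254.]
TR [215. 223.]
BR [252. 399.]
BL [103. 431.]
pivot [ 0.57115285 -0.09024454  0.034     ]
[0.499 0.13  0.305] [0.493 0.128 0.305]
[0.527 0.115 0.244] [0.527 0.115 0.244]
[0.499 0.122 0.276] [0.495 0.121 0.275]
```

```bash
python3 - <<'E'
import cv2
b=cv2.imread("pics/top0.png")
cv2.imwrite("pics/t2.png",cv2.resize(b[220:400,30:200],None,fx=3,fy=3,interpolation=cv2.INTER_CUBIC))
E
```

```text
(no output)
```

View pics/t2.png

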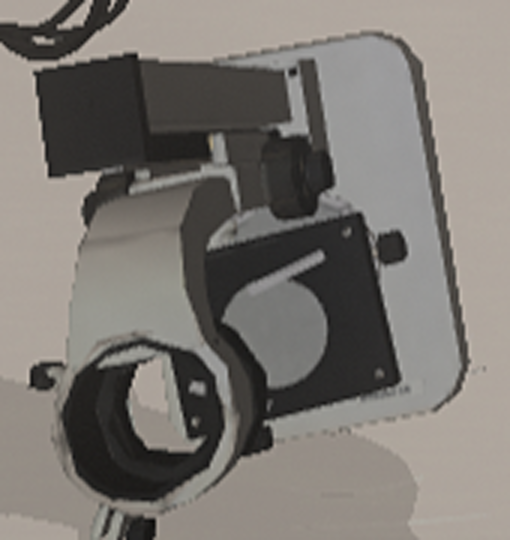

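Call:
drive_tool:
  deltas:
    - {"y": -0.035}
    - {"y": -0.035}
    - {"y": -0.035}
    - {"y": -0.035}
    - {"y": -0.035}
    - {"yaw": -1}
    - {"yaw": -1}
    - {"yaw": -1}
    - {"yaw": -1}
    - {"yaw": -1}
    - {"yaw": -0.8}
  gripper: 0
  newtons: 40

```text
invalid input at $.deltas[0]: expected keys x, y, z, yaw
```

Call:
drive_tool:
  deltas:
    - {"x": 0,"y": -0.035,"z": 0,"yaw": 0}
    - {"x": 0,"y": -0.035,"z": 0,"yaw": 0}
    - {"x": 0,"y": -0.035,"z": 0,"yaw": 0}
    - {"x": 0,"y": -0.035,"z": 0,"yaw": 0}
    - {"x": 0,"y": -0.035,"z": 0,"yaw": 0}
    - {"x": 0,"y": 0,"z": 0,"yaw": -1}
    - {"x": 0,"y": 0,"z": 0,"yaw": -1}
    - {"x": 0,"y": 0,"z": 0,"yaw": -1}
    - {"x": 0,"y": 0,"z": 0,"yaw": -1}
    - {"x": 0,"y": 0,"z": 0,"yaw": -1}
    - {"x": 0,"y": 0,"z": 0,"yaw": -0.8}
  gripper: 0
  newtons: 40

```text
time_s: 1.92
eef_pos: [0.1973, 0.6184, 0.4148]
tcp_rot: [-0.703, 0.703, 0.078, -0.078]
force: [0.1, 0.7, 0.1]
width: -0.0
```

Call:
drive_tool:
  deltas:
    - {"x": 0.0224,"y": 0,"z": -0.0294,"yaw": 0.24}
    - {"x": 0.0224,"y": 0,"z": -0.0294,"yaw": 0}
    - {"x": 0.0224,"y": 0,"z": -0.0294,"yaw": 0}
    - {"x": 0.0224,"y": 0,"z": -0.0294,"yaw": 0}
    - {"x": 0.0224,"y": 0,"z": -0.0294,"yaw": 0}
    - {"x": 0.0224,"y": 0,"z": -0.0294,"yaw": 0}
    - {"x": 0.0224,"y": 0,"z": -0.0294,"yaw": 0}
    - {"x": 0.0224,"y": 0,"z": -0.0294,"yaw": 0}
    - {"x": 0.0224,"y": 0,"z": -0.0294,"yaw": 0}
    - {"x": 0.0224,"y": 0,"z": -0.0294,"yaw": 0}

```text
time_s: 2.75
eef_pos: [0.4782, 0.3762, 0.412]
tcp_rot: [0.704, -0.701, -0.078, 0.082]
force: [0.8, 0.5, 0.9]
width: 0.0001
```

Call:
drive_tool:
  deltas:
    - {"x": -0.0065,"y": 0,"z": -0.0364,"yaw": 0.1}
    - {"x": -0.0065,"y": 0,"z": -0.0364,"yaw": 0}
    - {"x": -0.0065,"y": 0,"z": -0.0364,"yaw": 0}
    - {"x": -0.0065,"y": 0,"z": -0.0364,"yaw": 0}
    - {"x": -0.0065,"y": 0,"z": -0.0364,"yaw": 0}
    - {"x": -0.0065,"y": 0,"z": -0.0364,"yaw": 0}
    - {"x": -0.0065,"y": 0,"z": -0.0364,"yaw": 0}
    - {"x": -0.0065,"y": 0,"z": -0.0364,"yaw": 0}
    - {"x": -0.0065,"y": 0,"z": -0.0364,"yaw": 0}
    - {"x": -0.0065,"y": 0,"z": -0.0364,"yaw": 0}
    - {"x": -0.0065,"y": 0,"z": -0.0364,"yaw": 0}
    - {"x": -0.0065,"y": 0,"z": -0.0364,"yaw": 0}
    - {"x": -0.0065,"y": 0,"z": -0.0364,"yaw": 0}
    - {"x": 0,"y": 0,"z": 0,"yaw": 0}

```text
time_s: 3.92
eef_pos: [0.497, -0.138, 0.4091]
tcp_rot: [-0.703, 0.704, 0.07, -0.071]
force: [-0.8, -0.3, -0.3]
width: 0.0
```

```bash
cat >> h.py <<'E'
PIV=np.array([.57115,-.09024]);YAW=.2
def rep():
    s=r.state();M=rot();d=s["eef_pos"][:2]-PIV;c,sn=np.cos(YAW),np.sin(YAW)
    print("t",round(s["time_s"],2),"rel x,y,z(deck) mm",np.round([1e3*(c*d[0]+sn*d[1]),1e3*(-sn*d[0]+c*d[1]),1e3*(s["eef_pos"][2]-.034)],1),"yawerr units",round(np.degrees(np.arctan2(M[1,0],M[0,0])-YAW)/5,2),"tilt",M[2].round(4),"F",s["force"].round(1),s["width"])
E
python3 - <<'E'
from h import *
import cv2
rep(); print(r.state()["joint_pos"].round(2))
cv2.imwrite("pics/s3.png",r.snapshot("side"));cv2.imwrite("pics/t3.png",r.snapshot("top"))
E
```

```text
t 3.92 rel x,y,z(deck) mm [-82.2 -32.1 375.1] yawerr units -0.0 tilt [-8.e-04 -1.e+00 -5.e-04] F [-0.8 -0.3 -0.3] 3.6840387378870924e-05
[-0.31 -0.01  0.53  1.48  0.    1.67  1.99]
```

View pics/s3.png

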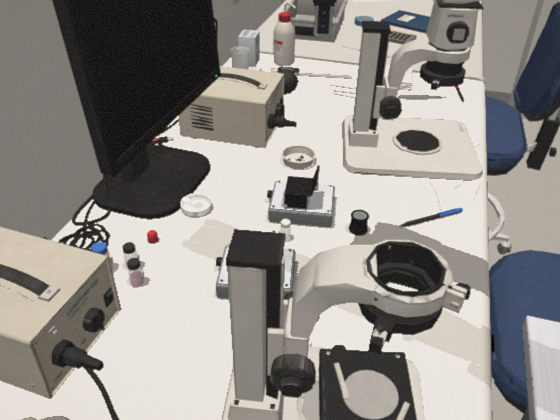

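View pics/t3.png

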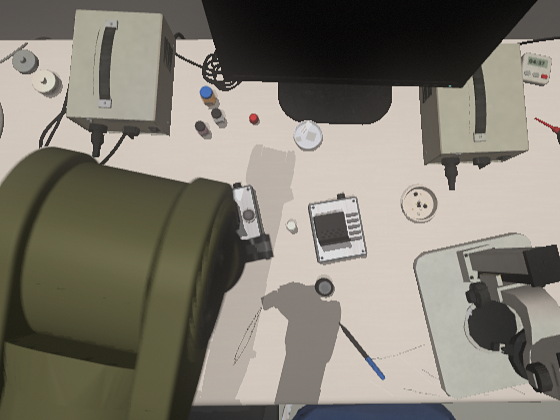

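Call:
drive_tool:
  deltas:
    - {"x": 0.006,"y": 0,"z": 0.016,"yaw": 0}
    - {"x": 0.006,"y": 0,"z": 0.016,"yaw": 0}
    - {"x": 0,"y": 0.03,"z": 0,"yaw": 0}
    - {"x": 0,"y": 0.03,"z": 0,"yaw": 0}
    - {"x": 0,"y": 0.03,"z": 0,"yaw": 0}
    - {"x": 0,"y": 0.03,"z": 0,"yaw": 0}
    - {"x": 0,"y": 0.03,"z": 0,"yaw": 0}
    - {"x": 0,"y": 0.03,"z": 0,"yaw": 0}
    - {"x": 0,"y": 0.03,"z": 0,"yaw": 0}
    - {"x": 0,"y": 0.02,"z": 0,"yaw": 0}
    - {"x": 0,"y": 0,"z": 0,"yaw": 0}

```text
time_s: 4.93
eef_pos: [0.5073, -0.0699, 0.1716]
tcp_rot: [0.706, -0.698, -0.088, 0.082]
force: [-0.5, -0.2, -0.2]
width: -0.0003
```

```bash
python3 - <<'E'
from h import *
import cv2
rep(); print(r.state()["joint_pos"].round(2))
cv2.imwrite("pics/s4.png",r.snapshot("side"));cv2.imwrite("pics/t4.png",r.snapshot("top"))
E
```

```text
t 4.93 rel x,y,z(deck) mm [-58.6  32.6 137.6] yawerr units 0.46 tilt [ 0.0092 -0.9999  0.0106] F [-0.5 -0.2 -0.2] -0.0002604929014347401
[-0.35  0.06  0.46  1.89 -0.04  1.2   1.94]
```

View pics/s4.png

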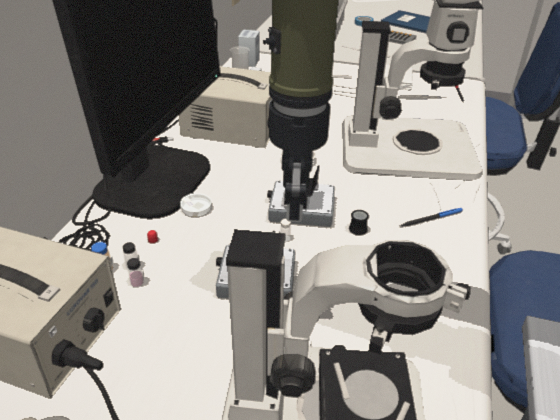

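View pics/t4.png

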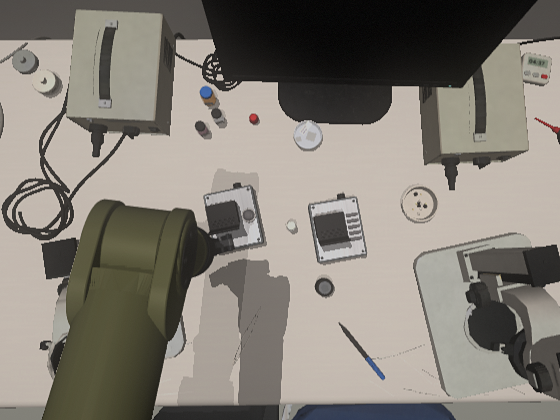

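Call:
drive_tool:
  deltas:
    - {"x": -0.004,"y": 0,"z": -0.008,"yaw": 0.3}
    - {"x": -0.004,"y": 0,"z": -0.008,"yaw": 0.1}
    - {"x": -0.004,"y": 0,"z": -0.008,"yaw": 0}
    - {"x": 0,"y": 0,"z": -0.005,"yaw": 0}
    - {"x": 0,"y": 0,"z": 0,"yaw": 0}
    - {"x": 0,"y": 0,"z": 0,"yaw": 0}

```text
time_s: 5.53
eef_pos: [0.5087, -0.1056, 0.1837]
tcp_rot: [0.707, -0.7, -0.081, 0.061]
force: [0.2, 0.7, -0.1]
width: -0.0002
```

```bash
python3 -c "
from h import *
rep()"
```

```text
t 5.53 rel x,y,z(deck) mm [-64.2  -2.6 149.7] yawerr units 0.02 tilt [ 0.0284 -0.9996  0.0068] F [ 0.2  0.7 -0.1] -0.00016508774219389352
```

Call:
drive_tool:
  deltas:
    - {"x": -0.002,"y": 0.018,"z": 0,"yaw": 0}
    - {"x": -0.002,"y": 0.018,"z": 0,"yaw": 0}
    - {"x": -0.002,"y": 0.018,"z": 0,"yaw": 0}
    - {"x": -0.001,"y": 0.018,"z": 0,"yaw": 0}
    - {"x": 0,"y": 0.01,"z": 0,"yaw": 0}
    - {"x": 0,"y": 0,"z": 0,"yaw": 0}
    - {"x": 0,"y": 0,"z": 0,"yaw": 0}
    - {"x": 0,"y": 0,"z": 0,"yaw": 0}

```text
time_s: 6.2
eef_pos: [0.5079, -0.1066, 0.1028]
tcp_rot: [0.707, -0.7, -0.083, 0.058]
force: [0.3, 0.6, -0.1]
width: 0.0002
```

```bash
python3 -c "
from h import *
rep()"
```

```text
t 6.2 rel x,y,z(deck) mm [-65.3  -3.5  68.8] yawerr units -0.0 tilt [ 0.037  -0.9993  0.0058] F [ 0.3  0.6 -0.1] 0.00023595746078822498
```

Call:
drive_tool:
  deltas:
    - {"x": 0,"y": 0.012,"z": 0.002,"yaw": 0}
    - {"x": 0,"y": 0.012,"z": 0.001,"yaw": 0}
    - {"x": 0,"y": 0.012,"z": 0,"yaw": 0}
    - {"x": 0,"y": 0.008,"z": 0,"yaw": 0}
    - {"x": 0,"y": 0.002,"z": 0,"yaw": 0}
    - {"x": 0,"y": 0,"z": 0,"yaw": 0}
    - {"x": 0,"y": 0,"z": 0,"yaw": 0}

```text
time_s: 6.78
eef_pos: [0.5135, -0.1022, 0.0578]
tcp_rot: [0.706, -0.7, -0.087, 0.055]
force: [-0.1, 0.1, 0.6]
width: -0.0001
```

```bash
python3 - <<'E'
from h import *
import cv2
rep()
a=r.snapshot("top");cv2.imwrite("pics/t5.png",cv2.resize(a[150:300,170:390],None,fx=3.5,fy=3.5,interpolation=cv2.INTER_CUBIC))
E
```

```text
t 6.78 rel x,y,z(deck) mm [-58.9  -0.3  23.8] yawerr units 0.01 tilt [ 0.0463 -0.9989  0.0043] F [-0.1  0.1  0.6] -0.00012667058456456494
```

View pics/t5.png

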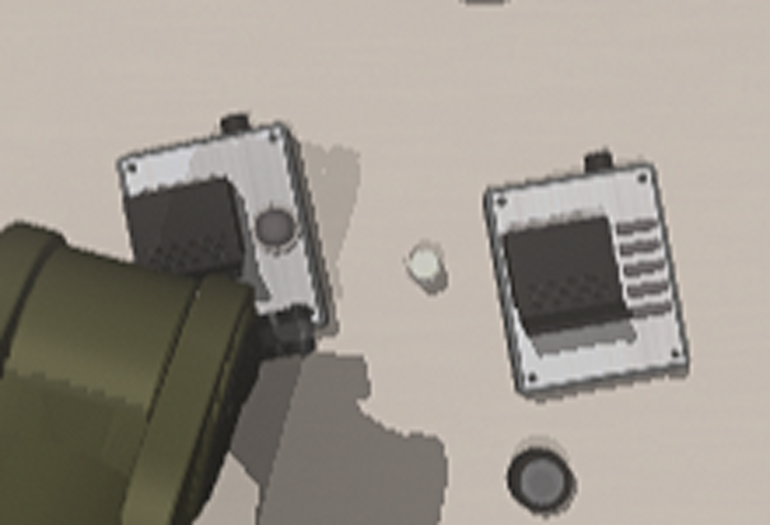

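Call:
drive_tool:
  deltas:
    - {"x": 0.004,"y": 0.002,"z": 0,"yaw": 0}
    - {"x": 0.004,"y": 0.002,"z": 0,"yaw": 0}
    - {"x": 0.004,"y": 0.001,"z": 0,"yaw": 0}
    - {"x": 0.004,"y": 0,"z": 0,"yaw": 0}
    - {"x": 0,"y": 0,"z": 0,"yaw": 0}
    - {"x": 0,"y": 0,"z": 0,"yaw": 0}

```text
time_s: 7.33
eef_pos: [0.5334, -0.0986, 0.0555]
tcp_rot: [0.706, -0.7, -0.089, 0.053]
force: [0.1, 0.5, -0.5]
width: -0.0002
```

```bash
python3 -c "
from h import *
rep()"
```

```text
t 7.33 rel x,y,z(deck) mm [-38.7  -0.7  21.5] yawerr units 0.02 tilt [ 0.051  -0.9987  0.0034] F [ 0.1  0.5 -0.5] -0.0001839619822642658
```

Call:
drive_tool:
  deltas:
    - {"x": 0.003,"y": 0.0005,"z": 0,"yaw": 0}
    - {"x": 0.003,"y": 0.0005,"z": 0,"yaw": 0}
    - {"x": 0.003,"y": 0.0005,"z": 0.0005,"yaw": 0}
    - {"x": 0.003,"y": 0,"z": 0,"yaw": 0}
    - {"x": 0.003,"y": 0,"z": 0,"yaw": 0}
    - {"x": 0,"y": 0,"z": 0,"yaw": 0}
    - {"x": 0,"y": 0,"z": 0,"yaw": 0}

```text
time_s: 7.92
eef_pos: [0.5381, -0.099, 0.0547]
tcp_rot: [0.708, -0.7, -0.08, 0.06]
force: [-1.0, -0.3, -0.0]
width: -0.0
```

```bash
python3 - <<'E'
from h import *
import cv2
rep()
a=r.snapshot("top");cv2.imwrite("pics/t6.png",cv2.resize(a[150:300,170:390],None,fx=3.5,fy=3.5,interpolation=cv2.INTER_CUBIC))
a=r.snapshot("side");cv2.imwrite("pics/s6.png",cv2.resize(a[150:320,170:390],None,fx=3.5,fy=3.5,interpolation=cv2.INTER_CUBIC))
E
```

```text
t 7.92 rel x,y,z(deck) mm [-34.1  -2.   20.7] yawerr units -0.03 tilt [ 0.029  -0.9995  0.0086] F [-1.  -0.3 -0. ] -2.2556551292843643e-05
```

View pics/t6.png

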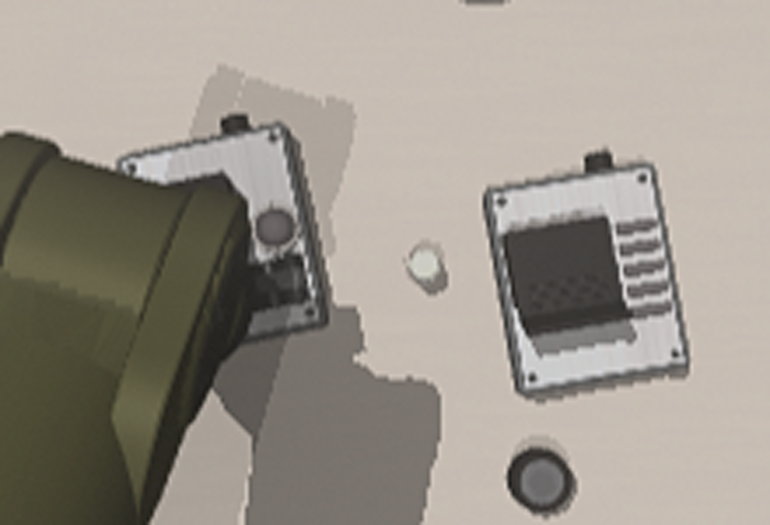

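View pics/s6.png

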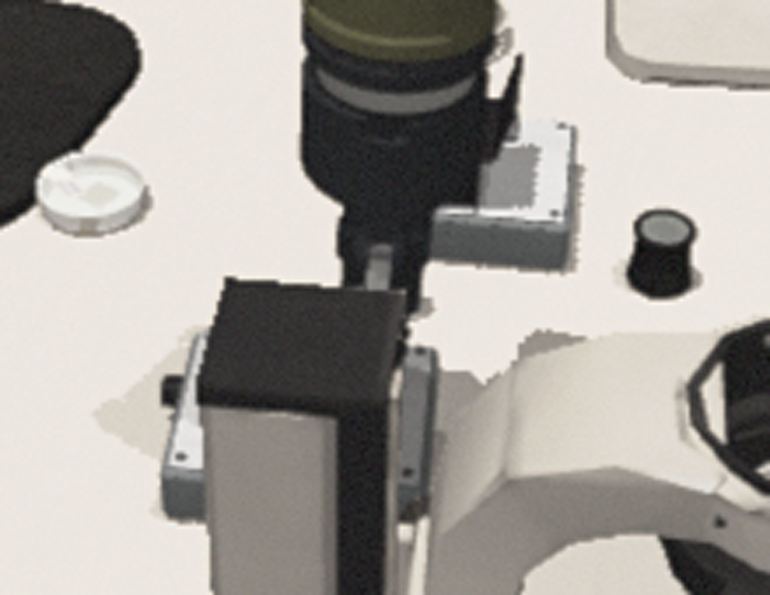

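Call:
drive_tool:
  deltas:
    - {"x": 0.006,"y": 0.0003,"z": 0.001,"yaw": 0}
    - {"x": 0.006,"y": 0.0003,"z": 0.001,"yaw": 0}
    - {"x": 0.006,"y": 0,"z": 0.001,"yaw": 0}

```text
time_s: 8.27
eef_pos: [0.554, -0.093, 0.0543]
tcp_rot: [0.708, -0.7, -0.078, 0.061]
force: [-4.6, -2.2, 3.6]
width: -0.0001
```

```bash
python3 -c "
from h import *
rep()"
```

```text
t 8.27 rel x,y,z(deck) mm [-17.3   0.7  20.3] yawerr units -0.04 tilt [ 0.0256 -0.9996  0.009 ] F [-4.6 -2.2  3.6] -8.156571012563154e-05
```

Call:
drive_tool:
  deltas:
    - {"x": -0.002,"y": 0,"z": 0,"yaw": 0}
    - {"x": 0,"y": 0,"z": 0,"yaw": 0}
    - {"x": 0,"y": 0,"z": 0,"yaw": 0}

```text
time_s: 8.52
eef_pos: [0.5544, -0.0922, 0.0542]
tcp_rot: [0.707, -0.7, -0.079, 0.061]
force: [0.2, -0.5, 1.0]
width: -0.0002
```

```bash
python3 - <<'E'
from h import *
import cv2
rep()
a=r.snapshot("top");cv2.imwrite("pics/t7.png",cv2.resize(a[150:300,170:390],None,fx=3.5,fy=3.5,interpolation=cv2.INTER_CUBIC))
a=r.snapshot("side");cv2.imwrite("pics/s7.png",cv2.resize(a[200:320,170:320],None,fx=4.5,fy=4.5,interpolation=cv2.INTER_CUBIC))
E
```

```text
t 8.52 rel x,y,z(deck) mm [-16.8   1.4  20.2] yawerr units -0.02 tilt [ 0.0274 -0.9996  0.0083] F [ 0.2 -0.5  1. ] -0.00019652388352007786
```

View pics/t7.png

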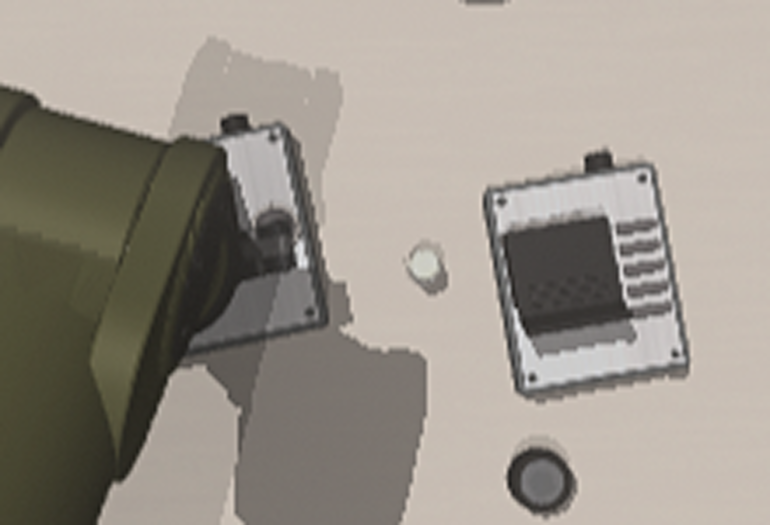

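View pics/s7.png

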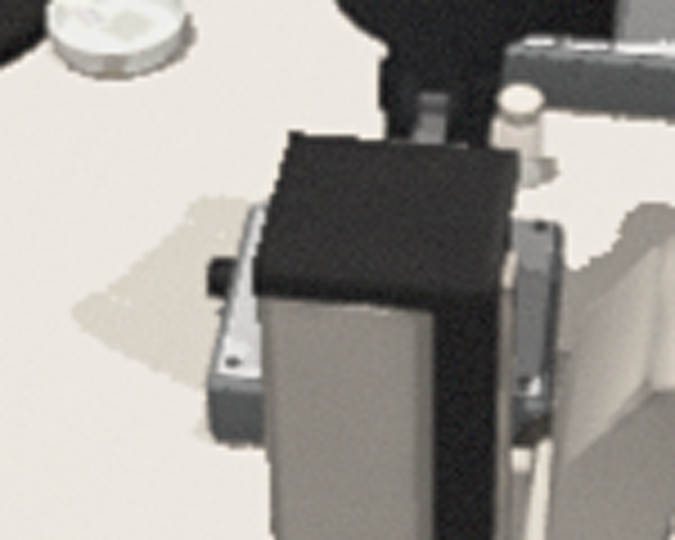

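Call:
drive_tool:
  deltas:
    - {"x": 0.005,"y": 0.0005,"z": -0.0005,"yaw": 0}
    - {"x": 0.005,"y": 0.0005,"z": -0.0005,"yaw": 0}
    - {"x": 0,"y": 0,"z": 0,"yaw": 0}

```text
time_s: 8.87
eef_pos: [0.5635, -0.0907, 0.0533]
tcp_rot: [0.708, -0.699, -0.078, 0.062]
force: [-0.1, -0.7, 0.6]
width: 0.0002
```

```bash
python3 -c "
from h import *
rep()"
```

```text
t 8.87 rel x,y,z(deck) mm [-7.6  1.1 19.3] yawerr units -0.03 tilt [ 0.0247 -0.9996  0.0103] F [-0.1 -0.7  0.6] 0.00017882885786707346
```

Call:
drive_tool:
  deltas:
    - {"x": 0.004,"y": 0,"z": -0.0005,"yaw": 0}
    - {"x": 0,"y": 0,"z": 0,"yaw": 0}

```text
time_s: 9.03
eef_pos: [0.566, -0.0904, 0.0528]
tcp_rot: [0.708, -0.699, -0.077, 0.063]
force: [-4.2, 0.2, 2.6]
width: -0.0004
```

```bash
python3 -c "
from h import *
rep()"
```

```text
t 9.03 rel x,y,z(deck) mm [-5.   0.9 18.8] yawerr units -0.03 tilt [ 0.0202 -0.9997  0.0116] F [-4.2  0.2  2.6] -0.0004268194203900639
```

Call:
drive_tool:
  deltas:
    - {"x": 0.005,"y": 0,"z": 0,"yaw": 0}
    - {"x": 0.005,"y": 0,"z": 0,"yaw": 0}

```text
time_s: 9.2
eef_pos: [0.5668, -0.0903, 0.0524]
tcp_rot: [0.71, -0.698, -0.069, 0.07]
force: [-20.6, -1.4, 21.0]
width: 0.0002
```

```bash
python3 -c "
from h import *
rep()"
```

```text
t 9.2 rel x,y,z(deck) mm [-4.3  0.8 18.4] yawerr units -0.04 tilt [-1.000e-04 -9.999e-01  1.670e-02] F [-20.6  -1.4  21. ] 0.0002065281211927896
```

Call:
drive_tool:
  deltas:
    - {"x": -0.005,"y": 0,"z": 0,"yaw": 0}
    - {"x": -0.006,"y": 0,"z": 0,"yaw": 0}
    - {"x": -0.006,"y": 0,"z": 0,"yaw": 0}
    - {"x": -0.006,"y": 0,"z": 0,"yaw": 0}

```text
time_s: 9.53
eef_pos: [0.5459, -0.0953, 0.0527]
tcp_rot: [0.709, -0.698, -0.07, 0.069]
force: [1.1, -0.2, -0.8]
width: 0.0002
```

```bash
python3 -c "
from h import *
rep()"
```

```text
t 9.53 rel x,y,z(deck) mm [-25.8   0.1  18.7] yawerr units -0.04 tilt [ 0.0026 -0.9999  0.0151] F [ 1.1 -0.2 -0.8] 0.00015186956594716024
```

Call:
drive_tool:
  deltas:
    - {"x": -0.008,"y": 0,"z": 0,"yaw": 0}
    - {"x": -0.01,"y": 0,"z": 0,"yaw": 0}
    - {"x": -0.012,"y": 0,"z": 0,"yaw": 0}
    - {"x": -0.012,"y": 0,"z": 0,"yaw": 0}
    - {"x": -0.01,"y": -0.01,"z": 0,"yaw": 0}
    - {"x": 0,"y": -0.02,"z": 0,"yaw": 0}
    - {"x": 0,"y": -0.025,"z": 0,"yaw": 0}
    - {"x": 0,"y": -0.025,"z": 0,"yaw": 0}
    - {"x": 0,"y": -0.025,"z": 0,"yaw": 0}
    - {"x": 0,"y": -0.025,"z": 0,"yaw": 0}
    - {"x": 0,"y": -0.025,"z": 0,"yaw": 0}
    - {"x": 0,"y": -0.02,"z": 0,"yaw": 0}
    - {"x": 0,"y": 0,"z": 0,"yaw": 0}

```text
time_s: 10.62
eef_pos: [0.4831, -0.1096, 0.2336]
tcp_rot: [0.71, -0.697, -0.071, 0.066]
force: [0.8, -0.3, 0.5]
width: 0.0005
```

```bash
python3 - <<'E'
from h import *
import cv2
rep()
a=r.snapshot("top");cv2.imwrite("pics/t8.png",cv2.resize(a[150:300,170:390],None,fx=3.5,fy=3.5,interpolation=cv2.INTER_CUBIC))
E
```

```text
t 10.62 rel x,y,z(deck) mm [-90.2  -1.5 199.6] yawerr units -0.06 tilt [ 0.0083 -0.9998  0.018 ] F [ 0.8 -0.3  0.5] 0.0004587011819891429
```

View pics/t8.png

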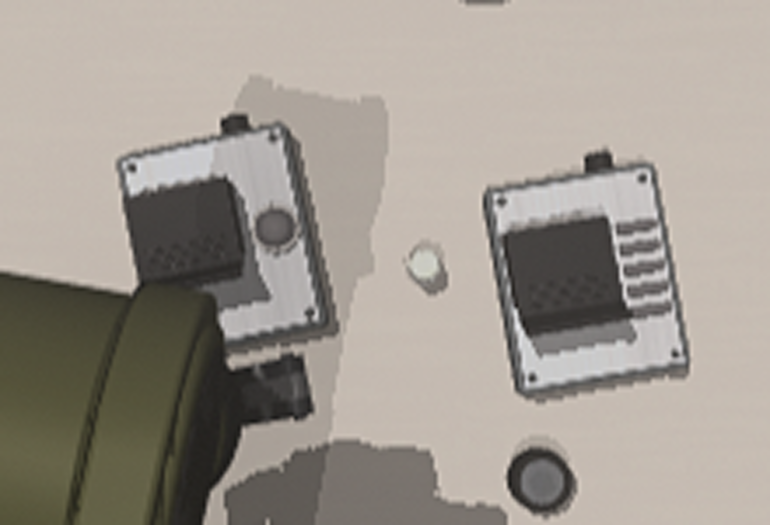

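```bash
python3 - <<'E'
from h import *
import cv2
cv2.imwrite("pics/s8.png",r.snapshot("side"));b=r.snapshot("top")
for c in("top","side"):
  for t in("lens_box_guard","lens_box_toggle","rib_box_guard","small_vial","eye_loupe","sample_dish"):
    print(c,t,[(round(d["score"],2),[int(v) for v in d["box"]]) for d in r.outline_of(c,t)][:2])
E
```

```text
top lens_box_guard [(0.85, [204, 205, 241, 232])]
top lens_box_toggle []
top rib_box_guard [(0.73, [315, 213, 350, 248])]
top small_vial []
top eye_loupe [(0.6, [315, 276, 335, 298])]
top sample_dish [(0.91, [291, 119, 319, 150])]
side lens_box_guard []
side lens_box_toggle []
side rib_box_guard []
side small_vial [(0.75, [278, 220, 289, 241])]
side eye_loupe [(0.97, [349, 213, 368, 234])]
side sample_dish [(0.86, [180, 192, 212, 217]), (0.27, [346, 211, 369, 235])]
```

View pics/s8.png

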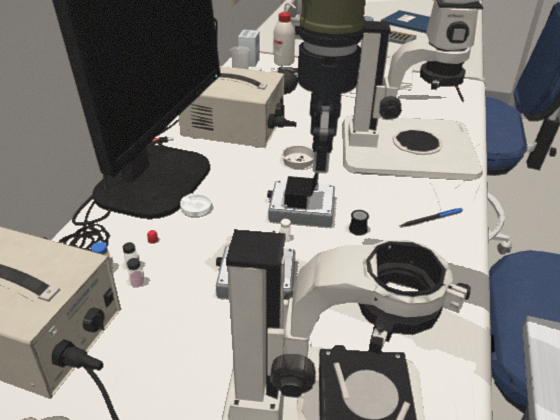

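The lens box guard is shut again, with its near-right corner at crop (243,275). The vial, loupe, dish and ribbed box stand where they did, and the hand is clear of everything.

```bash
python3 -c "
from h import *
print(r.finish_job()); rep()"
```

```text
the job is handed in; nothing more can be done
None
the job is handed in; nothing more can be done
```

I pushed the lens box's guard up with closed, nearly upright fingers and pushed the toggle over to a hard stop. I then drew back and let the guard drop. I handed the job in at about 11 s of the 48 s, and the hand-in gave no verdict.

**Confirmed by the last checks:**
- The top picture shows the guard shut in its starting position.
- The ribbed box, vial, loupe and dish appear unmoved to within a few pixels. In the last top picture the network missed the vial, but it is visible there and was found in the side picture.
- The hand is clear of everything, and the force reading is near zero.

**Not confirmed by sight:**
- **Toggle on:** the toggle is hidden, by the guard from above and by the microscope from the side. I judge it to be on because the fingers met a hard stop about 6 mm past the point needed for 0.7 rad.
- **Guard raised before the toggle moved:** I worked this out from the finger position. I never saw the guard's angle while it was up.
- **Push force:** the final push briefly read about 29 N at the wrist, just under the 30 N limit. That is less gentle than intended, and a higher peak between readings is possible.

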